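# Couple the shaker platform to its drive

### The arm

A 6-joint arm with a two-finger parallel gripper is mounted at the origin on a cart in front of the work surface, level with it; the furniture and walls round the work are solid. World frame = base frame: x ahead of the robot, y to its left, z up, the work surface at z = 0. Lengths are in m, angles in rad, forces in N, time in s.
With the tool pointing down it reaches from about 0.25 to 0.775 m from the base axis. Payload 4 kg.
Tool frame: the origin (TCP) lies midway between the tips of the shut fingers; the grasp point (between the pads) lies 19 mm behind it (env.grasp_offset is the distance from the TCP to the grasp point, in m); x points along the fingers, y is the direction in which the jaws open and shut, and the axes are right-handed (so a half turn about x gives the same grasp; the last joint's range is limited). The gripper opens to 94 mm and grips with 3 to 60 N. Pads are 16 mm wide; open, the fingers measure 119 mm over their backs; the gripper's body (75 mm by 177 mm) begins 78 mm behind the grasp point.
Start: joints at [1.053, 0.087, 1.371, -0, 1.684, -0.103], TCP at [0.222, 0.503, 0.206] pointing down, gripper open.
Joint ranges: [-3.1, 3.1], [-0.76, 2.03], [0.27, 2.55], [-1.08, 4.22], [0.17, 2.65], [-2.57, 2.57]. Speed limits (rad/s): [2.79, 2.79, 3.14, 3.14, 3.14, 3.14].

### API

Orientations are given as a 3x3 rotation matrix whose columns are the frame's x, y, z axes.
In Python, from rig import readout, camera, workorder, finder, env gives the robot as it stands. The module is installed in compiled form; this text tells all that it offers.
- The arm moves only by the tool step_arm, never from a script. Its argument "steps" is a list that holds one entry, the list of rows, each a list of 7 numbers: the shift along the tool's x, y, z in units of 30 mm (1.0 is 30 mm), then the turn, a rotation vector about the tool's x, y, z in units of 6 degrees (1.0 is 6 degrees), then the opening, from -1 (shut) to 1 (fully open), so that 0 is half open. In form: [[[tx, ty, tz, ax, ay, az, hand], ...]]. A call has 1 to 20 rows; each row shifts and turns the commanded pose from where the row before left it, along the tool's axes as they then stand; what a row does not reach is not made up. A row lasts 1/12 s, in which the tool goes at most 41.7 mm and 7.16 degrees, less where a joint would pass 70% of its speed; a pose out of reach is approached as far as the arm can. A call is refused whole if a number of a shift passes 1 or a number of a turn 1, either way. A call with a gripper value outside its range is refused whole. The fingers move at their own pace and stop on an object; "newtons" is the grip in N (left out, the last holds). Time passes only in rows, so rows that do not move let the fingers close. It gives the time, the measured TCP pose, the force and the opening at its end, in the units of the state.
- readout.observe(): the state, without advancing time (a new reading comes with each control period).
- camera(name): name is "side" or "top"; returns a dict with "color" (420x560x3 uint8, blue, green, red), "intrinsics" (3x3 intrinsics, pixels), "dist_coeffs" ([k1, k2, p1, p2, k3] as OpenCV has them; the pictures are not rectified), "T" (4x4, takes a point from camera to world coordinates). Camera axes: x right, y up, looking along -z (the intrinsics and any distortion apply to the point x, -y, -z); pixel columns grow to the right and rows downward; lengths in m; the calibration is good to about 2 mm. A picture is of the moment at which its call begins. There is no depth.
- workorder.hand_in(): hands the job in, once; it reports no verdict.
Trained networks look in a picture, given as the dict that the camera call returned (one of the last four; its "shot" number tells which), for a name from the list of things; names that differ only in an ending like _2 or _b are one class to them, and where a whole thing is asked for, a point or a joint stands for the part that bears it (a point fixed in the world has none). Each returns a list of dicts, best first, with "confidence" (0 to 1); they miss things now and then, are a little off and sometimes report something else, mostly with a low value. They report only what shows in the picture. A call takes as long as a camera call.
- finder.boxes_of(name, picture): "extent" ([left, top, right, bottom] in pixels, round what is visible of it).
- finder.regions_of(name, picture): "region" (420x560 bool, what is visible of it) and "extent" ([left, top, right, bottom] in pixels, round what is visible of it).
The state is a dict: "t": time; "q": joint angles; "joint_velocities": joint speeds; "joint_torque": joint torques, N m; "tool_pos": TCP position; "eef_rot": TCP orientation; "ft_force": force on the tool from outside, world axes, zero at the start; "moment": the same for the moment, N m; "opening": finger opening in m.
Only numpy, scipy, OpenCV 4.12 (cv2) and the standard library are available. Lean on these libraries where they do the work, as an engineer would, in place of code of your own. Each camera call takes 0.05 s, during which the arm holds its last target.

### The job

Couple the bench shaker's platform to its drive again: take the coupling pin (the one with the slim knurled knob) out of its park socket, put it down through the bushing in the platform until its tip rests on the drive bar, then, pressing only lightly, slide pin and platform together to the left until the pin drops into the hidden hole of the bar. Push the pin fully home so that its knob sits on the bushing, and let go. Never force the pin or the shaker (a firm fingertip is enough), and leave the other things around it as they are.

Things in the scene. Friction and masses are not known exactly. Their poses are not given: they have to be found in the camera images.
- shaker: Bench shaker, white housing 205 x 240 mm, screwed down; origin on the worktop under its centre, z up, x away from its control panel (which faces the robot within 0.25 rad), y to its left. An aluminium platform slides along y on top, plate top 83 mm high, from x -51 to +95 mm. Across its rear two padded bars lie along y at x 30 and 72 mm, up to 108 mm high; end lips up to 92 mm.
- apron (a point): Middle of the flat front apron of the shaker, 55 mm above the worktop, on the line of the two park sockets. These are vertical holes 11.5 mm wide, 36 mm deep, 85 mm to the left (+y of the shaker) and 85 mm to the right of this point. One holds the coupling pin, the other the transport screw. Its axes are the shaker's.
- platform (a joint): Position of the sliding platform along the shaker's y, m: 0 at mid-travel, positive to the left, stops at -0.028 and +0.028. At the start it stands near its right end (-0.028 to -0.019). It slides with 1.5 N of drag, without a spring.
- bushing (a point): Centre of the mouth of the bushing, in the top face of a square steel block (34 x 34 mm, top 90 mm above the worktop) on the front part of the platform, moving with it. The vertical bore, 11 mm wide, goes 12 mm down, through block and platform. A spring ball in it grips the pin's shank: it takes 1 to 2 N to slide the pin down, so the pin does not fall by its own weight.
- bar_top (a point): A point fixed to the housing at mid-travel, on the plane of the drive bar's flat top, 73 mm above the worktop, hidden 5 mm under the platform; not the hole. The bar is held fast by the gearbox. Its through hole, 11.5 mm wide, lies straight under the bushing's line of travel, where the motor stopped: unseen, anywhere from platform position -0.008 to +0.020.
- coupling_pin: Upright steel pin, 50 g, 57 mm long; origin at the centre of its tip, z up to the knob. Shank 10 mm wide, 31 mm long, its lowest 5 mm tapering to 5 mm wide. Knurled round knob 22 mm wide, 26 mm tall; its underside is the shoulder. Parked with the shoulder on the apron. Tip on the bar: shoulder 14 mm above the bushing block; fully home: shoulder on the block, tip 59 mm above the worktop.
- transport_screw: Transport screw, which stays in the other park socket: shank like the pin's, but a low black lobed knob, 33 mm wide, its top 47 mm above the screw's tip (16 mm above the apron); origin at the centre of its tip, z up.
- timer: White timer on its stand, 45 x 75 x 63 mm, on the worktop left of the shaker; origin at the centre of its underside.
- sample_cup: White specimen cup with lid, 54 mm wide, 66 mm tall, on the worktop right of the shaker; origin at the centre of its underside.
- dish: Petri dish, 60 mm wide, 15 mm tall, lying right of the shaker near the front edge; origin at the centre of its underside.

How it is judged:
By the outcome, as a careful person would: the job done as asked, in the order asked, and still so for the second after the job is handed in, with the robot touching nothing.
It also fails if it takes over 50 s, if anything falls off the work surface, if the arm or the gripper's body presses on something with over 40 N, if the wrist force passes 120 N, or if a joint passes its speed limit or range.

## Working session

There is one attempt and no reset: what is moved stays moved. The work goes in short steps, Python scripts to look and compute and a tool call to move; the robot and the scene stay as the last step left them, time stands still between calls to the robot, and variables do not carry over. Pictures are saved under pics/ and viewed, and the job is handed in when it is done.

Besides the shell and the picture viewer there is one more tool, called after ">>>" as a command line: name --argument value ..., lists and objects as JSON in quotes. step_arm: Moves the arm, as the interface text tells. Its arguments: {"type":"object","properties":{"steps":{"type":"array"},"newtons":{"type":"number"}},"required":["steps"]}

```bash
mkdir -p pics; cat > h.py <<'E'
import numpy as np, cv2
from rig import readout, camera, workorder, finder, env
def ray(p,u,v):
    x=cv2.undistortPoints(np.array([[[u,v]]],float),np.array(p["intrinsics"]),np.array(p["dist_coeffs"]))[0,0]
    T=np.array(p["T"]); d=T[:3,:3]@np.array([x[0],-x[1],-1.]); return T[:3,3],d
def atz(p,u,v,z):
    o,d=ray(p,u,v); return o+d*(z-o[2])/d[2]
def proj(p,P):
    T=np.array(p["T"]); c=T[:3,:3].T@(np.array(P,float)-T[:3,3]); c=np.array([c[0],-c[1],-c[2]])
    return cv2.projectPoints(c[None],np.zeros(3),np.zeros(3),np.array(p["intrinsics"]),np.array(p["dist_coeffs"]))[0][0,0]
E
python3 - <<'E'
from h import *
np.set_printoptions(precision=4,suppress=True)
s=readout.observe()
for k in s: print(k,np.array(s[k]))
print(env.grasp_offset)
for n in ["side","top"]:
    p=camera(n); cv2.imwrite(f"pics/{n}0.png",p["color"]); print(n,p["T"],p["intrinsics"])
    for t in ["shaker","coupling_pin","transport_screw","bushing","platform","apron","timer","sample_cup","dish"]:
        try: print(t,[(np.round(b["extent"],1).tolist(),round(b["confidence"],2)) for b in finder.boxes_of(t,p)[:3]])
        except Exception as e: print(t,e)
E
```

```text
t 0.0
q [ 1.0529  0.0879  1.3722 -0.      1.6836 -0.1031]
joint_velocities [ 0.0019 -0.0024  0.0012  0.001  -0.0004  0.0001]
joint_torque [ -0.0001 -34.0185 -30.2427   0.0718   0.0329  -0.0002]
tool_pos [0.2214 0.5029 0.2043]
eef_rot [[-0.001   0.403   0.9152]
 [-0.0019  0.9152 -0.403 ]
 [-1.     -0.0021 -0.0002]]
ft_force [-0.6792 -0.0017  0.1344]
moment [-0.0185  0.002  -0.0095]
opening 0.09416925198203263
0.0188
side [[ 0.9999  0.0172 -0.0001  0.4885]
 [-0.0104  0.5979 -0.8015 -0.994 ]
 [-0.0137  0.8014  0.598   0.858 ]
 [ 0.      0.      0.      1.    ]] [[508.3108   0.     280.4416]
 [  0.     508.3108 214.3876]
 [  0.       0.       1.    ]]
shaker [([261.4, 170.8, 349.8, 246.4], 0.66)]
coupling_pin [([262.3, 174.7, 273.7, 189.4], 0.4)]
transport_screw [([258.9, 148.0, 276.0, 168.7], 0.72)]
bushing [([281.3, 172.1, 345.0, 216.4], 0.68)]
platform [([284.0, 173.1, 346.6, 220.8], 0.94)]
apron [([263.0, 168.6, 348.9, 244.6], 0.94)]
timer [([255.2, 149.1, 276.1, 169.8], 0.61)]
sample_cup [([263.0, 283.6, 288.2, 317.0], 0.57)]
dish [([226.8, 320.9, 253.9, 345.8], 0.92), ([281.1, 170.6, 345.6, 216.4], 0.7)]
top [[ 0.0252  0.9884 -0.1497  0.2981]
 [-0.9996  0.0237 -0.0117  0.0423]
 [-0.008   0.15    0.9887  1.3521]
 [ 0.      0.      0.      1.    ]] [[528.7508   0.     277.1618]
 [  0.     528.7508 210.6663]
 [  0.       0.       1.    ]]
shaker [([196.6, 144.0, 294.0, 238.3], 0.56)]
coupling_pin []
transport_screw [([278.1, 211.7, 288.0, 222.8], 0.65)]
bushing [([217.2, 149.1, 290.0, 210.5], 0.79)]
platform [([218.0, 146.3, 287.0, 207.2], 0.89)]
apron [([197.3, 149.0, 297.3, 237.0], 0.72)]
timer [([123.4, 216.1, 156.3, 244.6], 0.58), ([195.7, 146.1, 291.9, 239.6], 0.27)]
sample_cup [([374.3, 216.1, 396.9, 234.0], 0.68), ([216.1, 148.0, 288.2, 208.9], 0.44)]
dish [([394.8, 244.9, 417.8, 265.5], 0.62)]
```

```bash
python3 - <<'E'
import cv2
a=cv2.imread('pics/side0.png');cv2.imwrite('pics/s_c.png',cv2.resize(a[135:260,215:375],None,fx=5,fy=4.8*125/125*1.0417,interpolation=cv2.INTER_CUBIC)[:600] if 0 else cv2.resize(a[140:260,215:375],None,fx=5,fy=5,interpolation=cv2.INTER_CUBIC))
b=cv2.imread('pics/top0.png');cv2.imwrite('pics/t_c.png',cv2.resize(b[135:255,180:340],None,fx=5,fy=5,interpolation=cv2.INTER_CUBIC))
E
```

```text
(no output)
```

View pics/side0.png

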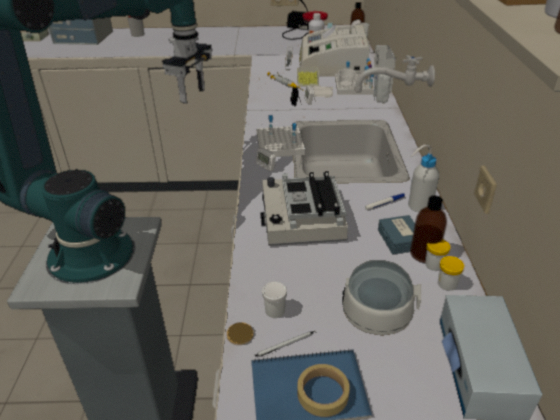

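View pics/top0.png

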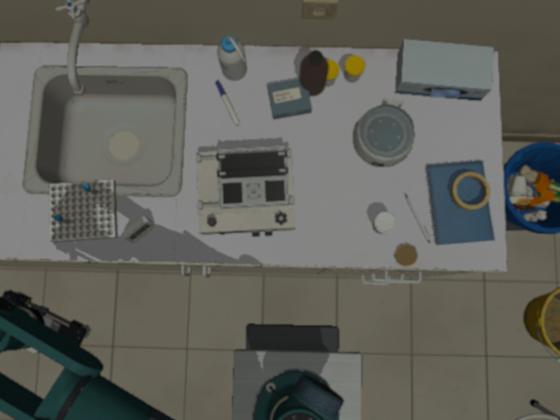

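```bash
ls pics
```

```text
s_c.png
side0.png
t_c.png
top0.png
```

View pics/s_c.png

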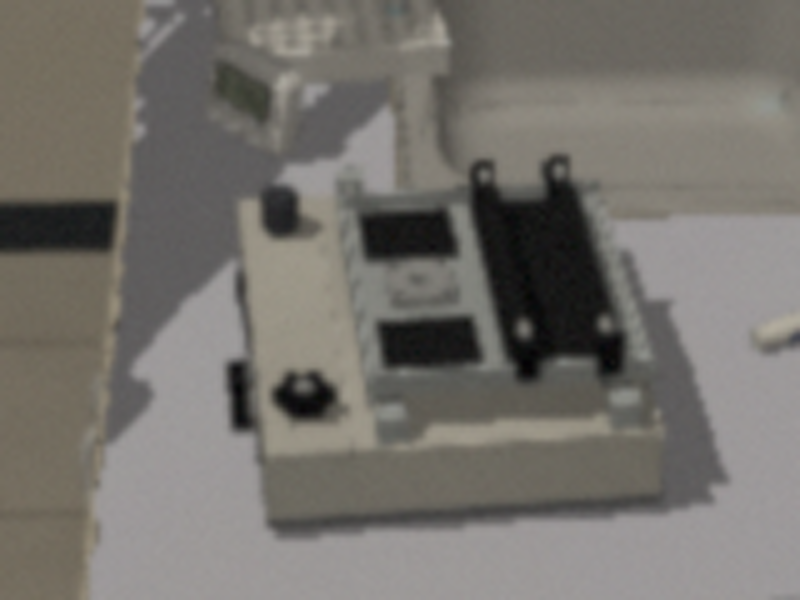

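View pics/t_c.png

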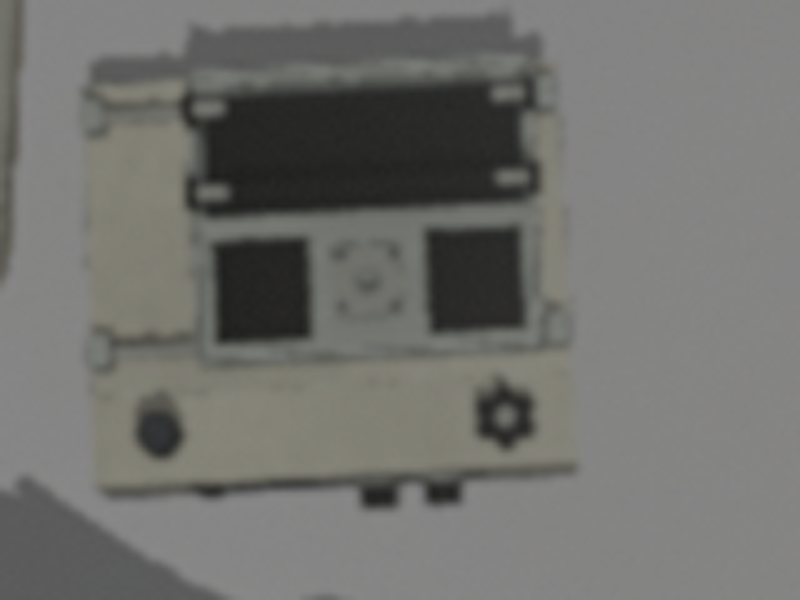

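The pin (tall slim knob) is in the left socket, about (212,220) in top and (271,182) in side. The lobed screw is on the right, about (281,218) in top. The bushing is about (253,191) in top. Next I'll zoom in.

```bash
python3 - <<'E'
import cv2,numpy as np
def crop(n,x,y,w,h,f,o):
    a=cv2.imread(n)[y:y+h,x:x+w]; a=cv2.convertScaleAbs(a,alpha=1.5)
    a=cv2.resize(a,None,fx=f,fy=f,interpolation=cv2.INTER_NEAREST)
    for i in range(0,w,5): cv2.line(a,(i*f,0),(i*f,6 if i%10 else 12),(0,0,255),1); 
    for i in range(0,h,5): cv2.line(a,(0,i*f),(6 if i%10 else 12,i*f),(0,0,255),1)
    cv2.imwrite(o,a)
crop('pics/side0.png',260,170,50,50,12,'pics/s1.png')
crop('pics/top0.png',195,180,100,60,8,'pics/t1.png')
E
```

```text
(no output)
```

View pics/s1.png

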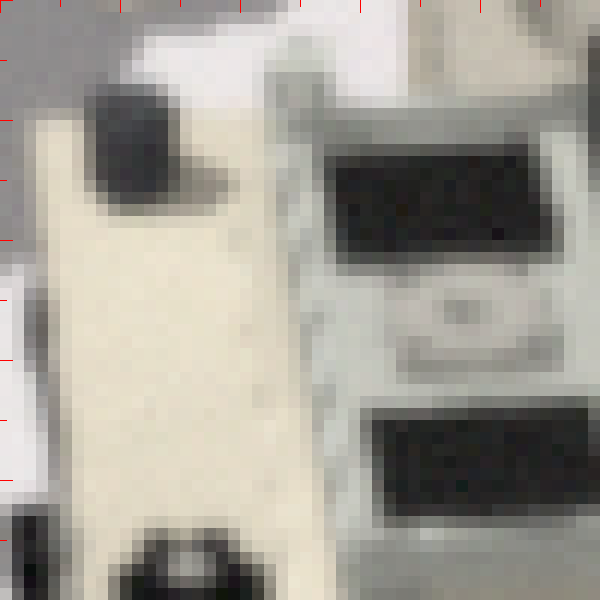

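View pics/t1.png

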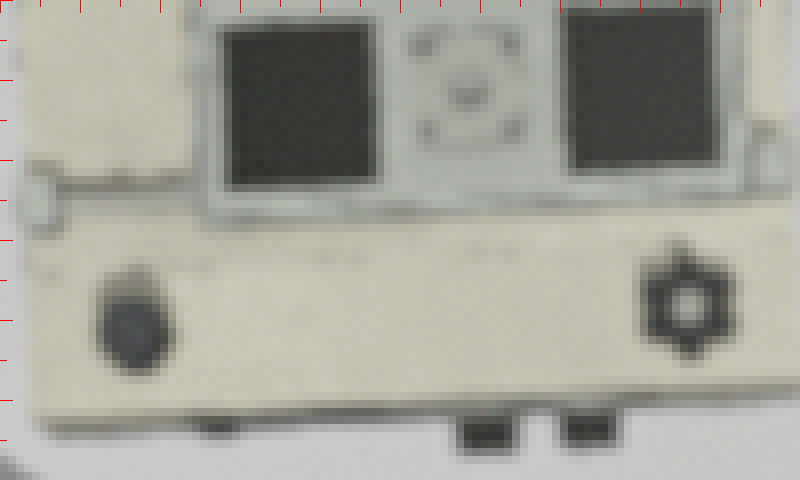

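```bash
python3 - <<'E'
from h import *
np.set_printoptions(precision=4,suppress=True)
S=camera("side");T=camera("top")
def tri(a,b):
    o1,d1=ray(S,*a);o2,d2=ray(T,*b)
    A=np.stack([d1,-d2],1);k=np.linalg.lstsq(A,o2-o1,rcond=None)[0]
    return (o1+k[0]*d1+o2+k[1]*d2)/2, np.linalg.norm(o1+k[0]*d1-o2-k[1]*d2)
for n,a,b,z in [("knob",(270.7,181.75),(211.5,221.2),.068),("screw",(275.4,218.3),(280.5,217.6),.071),("bush",(298,195.4),(253,191.1),.090)]:
    print(n,tri(a,b),"side@z",atz(S,*a,z),"top@z",atz(T,*b,z), "pxscale")
print(atz(T,253.2,190.3,.09))
for n in ["coupling_pin","transport_screw","bushing","sample_cup","timer","dish"]:
  for nm,p in (("S",S),("T",T)):
    for r in finder.regions_of(n,p)[:2]:
        m=r["region"];v,u=np.nonzero(m);print(n,nm,r["confidence"],u.mean(),v.mean(),r["extent"])
E
```

```text
knob (array([0.4625, 0.2175, 0.0701]), np.float64(0.00032146688444914057)) side@z [0.4626 0.2209 0.068 ] top@z [0.4626 0.2178 0.068 ] pxscale
screw (array([0.4756, 0.0488, 0.0677]), np.float64(0.00012404934398798357)) side@z [0.4756 0.0444 0.071 ] top@z [0.4752 0.0488 0.071 ] pxscale
bush (array([0.5359, 0.117 , 0.0909]), np.float64(0.00039331420361298245)) side@z [0.5362 0.1184 0.09  ] top@z [0.5359 0.1171 0.09  ] pxscale
[0.5379 0.1166 0.09  ]
coupling_pin S 0.64 270.6885245901639 181.68852459016392 [266.9, 176.0, 275.6, 190.7]
coupling_pin T 0.43 211.92156862745097 221.47058823529412 [205.9, 215.9, 218.0, 224.7]
transport_screw S 0.48 274.66336633663366 218.66336633663366 [270.3, 214.8, 284.4, 223.8]
transport_screw T 0.59 280.84615384615387 218.21153846153845 [277.5, 211.0, 290.4, 224.2]
transport_screw T 0.38 252.85349716446126 176.53638941398864 [214.9, 142.7, 288.6, 208.1]
bushing S 0.68 312.7265999129299 196.80975185023945 [279.8, 173.0, 346.7, 217.1]
bushing T 0.86 252.9150532429816 176.67497579864474 [217.6, 148.9, 287.0, 211.7]
sample_cup S 0.81 274.29402985074626 298.40597014925373 [264.0, 284.6, 284.1, 316.4]
sample_cup T 0.74 383.7382075471698 222.8820754716981 [372.7, 213.5, 393.7, 234.1]
timer S 0.74 265.5029069767442 158.65988372093022 [256.3, 150.2, 276.9, 170.8]
timer T 0.73 137.359375 228.9765625 [124.4, 218.3, 154.8, 241.7]
timer T 0.64 245.53429963763588 189.31188304385856 [196.2, 141.6, 294.8, 240.1]
dish S 0.8 239.54926624737945 333.62893081761007 [228.7, 321.4, 255.5, 347.4]
dish T 0.8 405.52139037433153 254.8288770053476 [395.6, 245.9, 418.3, 265.6]
```

Pin–screw distance measures 169 mm (170 expected), the bushing is at z 91 mm (90 expected), yaw is about 0.077 and the platform is at about -0.021. These agree, so I'll move above the pin.

>>> step_arm --steps '[[[0,0,0,-0.94,0,0,0.05],[0,0,0,-0.94,0,0,0.05],[0,0,0,-0.94,0,0,0.05],[0,0,0,-0.94,0,0,0.05],[0,0,0,-0.94,0,0,0.05],[0,-0.72,0.52,0,0,0,0.05],[0,-0.72,0.52,0,0,0,0.05],[0,-0.72,0.52,0,0,0,0.05],[0,-0.72,0.52,0,0,0,0.05],[0,-0.72,0.52,0,0,0,0.05],[0,-0.72,0.52,0,0,0,0.05],[0,-0.72,0.52,0,0,0,0.05],[0,-0.72,0.52,0,0,0,0.05],[0,-0.72,0.52,0,0,0,0.05],[0,-0.72,0.52,0,0,0,0.05],[0,-0.72,0.52,0,0,0,0.05],[0,-0.72,0.52,0,0,0,0.05],[0,-0.72,0.52,0,0,0,0.05],[0,-0.72,0.52,0,0,0,0.05],[0,0,0,0,0,0,0.05]]]' --newtons 20

```text
t: 3.37
tool_pos: [0.4652, 0.2154, 0.2052]
eef_rot: [[0.001, -0.072, 0.997], [-0.002, 0.997, 0.072], [-1.0, -0.002, 0.001]]
ft_force: [-0.3, 0.0, 0.7]
opening: 0.0496
```

```bash
cat > go.py <<'E'
import sys
from h import *
np.set_printoptions(precision=4,suppress=True)
s=readout.observe();R=np.array(s["eef_rot"]);p=np.array(s["tool_pos"])
print("t",s["t"],"p",p,"F",np.array(s["ft_force"]),"M",np.array(s["moment"]),"op",round(s["opening"],4))
print("axisdown err",R[:,0],"yaw y",np.degrees(np.arctan2(R[1,1],R[0,1])))
if len(sys.argv)>3:
    g=np.array([float(a) for a in sys.argv[1:4]]); print("units tool xyz",R.T@(g-p)/.03)
E
python3 go.py .4625 .2175 .060
```

```text
t 3.3667 p [0.4652 0.2154 0.2052] F [-0.3162  0.0447  0.7145] M [0.0145 0.0668 0.031 ] op 0.0496
axisdown err [ 0.0011 -0.002  -1.    ] yaw y 94.14442627449357
units tool xyz [ 4.8403  0.085  -0.0897]
```

>>> step_arm --steps '[[[0.6,0.085,-0.09,0,0,0,0.05],[0.8,0,0,0,0,0,0.05],[0.8,0,0,0,0,0,0.05],[0.8,0,0,0,0,0,0.05],[0.7,0,0,0,0,0,0.05],[0,0,0,0,0,0,0.05]]]'

```text
t: 3.87
tool_pos: [0.4561, 0.2205, 0.0895]
eef_rot: [[-0.009, -0.078, 0.997], [-0.003, 0.997, 0.078], [-1.0, -0.002, -0.01]]
ft_force: [-1.1, -0.5, -0.1]
opening: 0.0492
```

```bash
cat > look.py <<'E'
import sys
from h import *
tag=sys.argv[1]
def crop(a,x,y,w,h,f):
    a=cv2.convertScaleAbs(a[y:y+h,x:x+w],alpha=1.5); return cv2.resize(a,None,fx=f,fy=f,interpolation=cv2.INTER_CUBIC)
S=camera("side");T=camera("top")
cv2.imwrite(f"pics/{tag}_sraw.png",S["color"]);cv2.imwrite(f"pics/{tag}_traw.png",T["color"])
cv2.imwrite(f"pics/{tag}.png",np.hstack([crop(S["color"],245,150,80,100,5),crop(T["color"],195,155,80,100,5)]))
E
python3 go.py .4625 .2175 .060; python3 look.py a1
```

```text
t 3.8667 p [0.4561 0.2205 0.0895] F [-1.1327 -0.4919 -0.1   ] M [0.0204 0.0643 0.0215] op 0.0492
axisdown err [-0.0094 -0.0028 -1.    ] yaw y 94.45904400208752
units tool xyz [ 0.9808 -0.1145  0.2135]
```

View pics/a1.png

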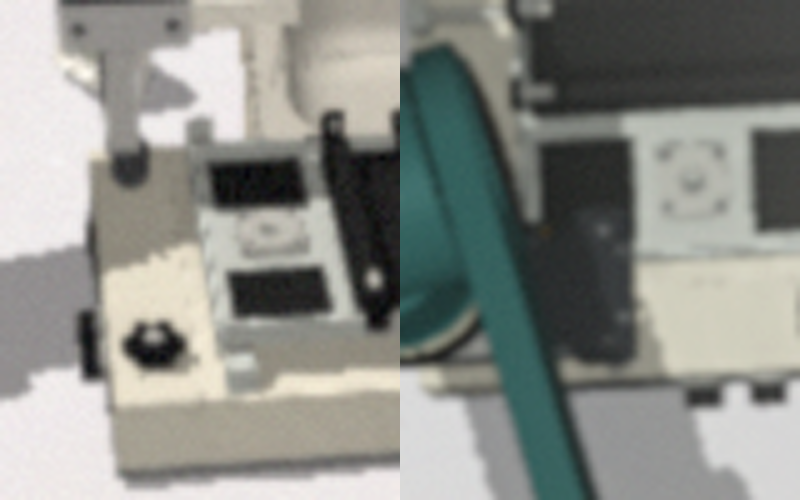

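The side view shows the finger about 1 px left of the knob centre (crop 125 vs 130), which matches the readout's -x error. I'll let it settle and correct.

>>> step_arm --steps '[[[0,0,0,0,0,0,0.05],[0,0,0,0,0,0,0.05],[0,0,0,0,0,0,0.05]]]'

```text
t: 4.22
tool_pos: [0.461, 0.2217, 0.0964]
eef_rot: [[0.003, -0.077, 0.997], [0.001, 0.997, 0.077], [-1.0, 0.001, 0.003]]
ft_force: [0.8, -0.7, -0.0]
opening: 0.0496
```

```bash
python3 go.py .4625 .2175 .060
```

```text
t 4.2167 p [0.461  0.2217 0.0964] F [ 0.7606 -0.6663 -0.0057] M [ 0.1118 -0.0439 -0.0216] op 0.0496
axisdown err [ 0.0033  0.0013 -1.    ] yaw y 94.4406563343607
units tool xyz [ 1.2148 -0.1431  0.0355]
```

>>> step_arm --steps '[[[0.3,-0.07,0.02,0,0,0,0.05],[0.3,-0.07,0.02,0,0,0,0.05],[0.25,0,0,0,0,0,0.05],[0.2,0,0,0,0,0,0.05],[0,0,0,0,0,0,0.05],[0,0,0,0,0,0,0.05],[0,0,0,0,0,0,0.05],[0,0,0,0,0,0,0.05]]]'

```text
t: 4.88
tool_pos: [0.4618, 0.2172, 0.0634]
eef_rot: [[0.001, -0.077, 0.997], [0.0, 0.997, 0.077], [-1.0, 0.0, 0.001]]
ft_force: [-0.6, 0.6, 0.6]
opening: 0.0495
```

```bash
python3 go.py .4625 .2175 .060; python3 look.py a2
```

```text
t 4.8833 p [0.4618 0.2172 0.0634] F [-0.56    0.6212  0.5671] M [ 0.0225  0.0087 -0.01  ] op 0.0495
axisdown err [ 0.0008  0.0004 -1.    ] yaw y 94.43993806526424
units tool xyz [0.1138 0.0092 0.0253]
```

View pics/a2.png

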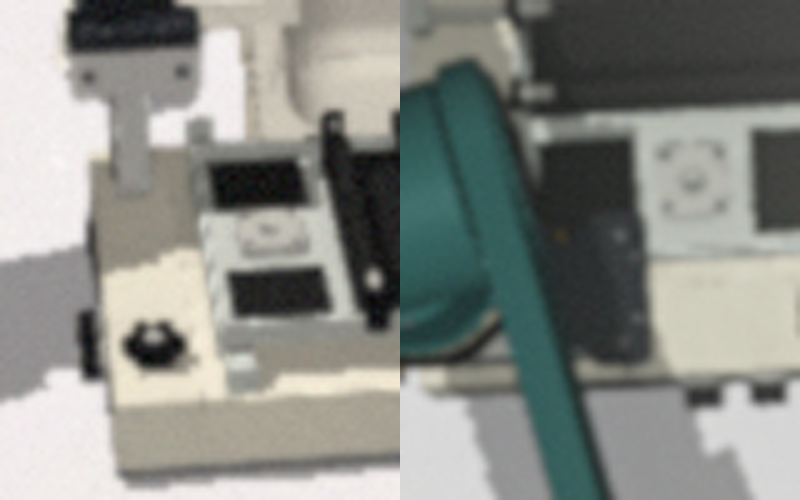

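>>> step_arm --steps '[[[0.13,0.01,0.025,0,0,0,-0.2],[0,0,0,0,0,0,-0.4],[0,0,0,0,0,0,-0.5],[0,0,0,0,0,0,-0.6],[0,0,0,0,0,0,-0.7],[0,0,0,0,0,0,-0.7],[0,0,0,0,0,0,-0.7]]]' --newtons 6

```text
t: 5.57
tool_pos: [0.4622, 0.2179, 0.0592]
eef_rot: [[0.0, -0.077, 0.997], [0.001, 0.997, 0.077], [-1.0, 0.001, 0.0]]
ft_force: [-0.7, 2.1, 0.0]
opening: 0.0218
```

```bash
python3 go.py .4625 .2175 .059
```

```text
t 5.5667 p [0.4622 0.2179 0.0592] F [-0.7181  2.1486  0.008 ] M [ 0.4945  0.0604 -0.0338] op 0.0218
axisdown err [ 0.0002  0.0012 -1.    ] yaw y 94.4422306391072
units tool xyz [ 0.0075 -0.0156  0.0099]
```

>>> step_arm --steps '[[[0,0,0,0,0,0,-0.8],[0,0,0,0,0,0,-0.8],[-0.1,0,0,0,0,0,-0.8],[-0.2,0,0,0,0,0,-0.8],[-0.2,0,0,0,0,0,-0.8],[-0.2,0,0,0,0,0,-0.8],[-0.2,0,0,0,0,0,-0.8],[-0.25,0,0,0,0,0,-0.8],[-0.3,0,0,0,0,0,-0.8],[-0.4,0,0,0,0,0,-0.8],[-0.4,0,0,0,0,0,-0.8],[-0.3,0,0,0,0,0,-0.8],[-0.15,0,0,0,0,0,-0.8],[0,0,0,0,0,0,-0.8],[0,0,0,0,0,0,-0.8],[0,0,0,0,0,0,-0.8]]]' --newtons 25

```text
t: 6.9
tool_pos: [0.4617, 0.2172, 0.1394]
eef_rot: [[-0.001, -0.077, 0.997], [-0.0, 0.997, 0.077], [-1.0, -0.0, -0.001]]
ft_force: [0.1, 0.8, -0.4]
opening: 0.0214
```

```bash
python3 go.py .5359 .117 .139; python3 look.py a3
```

```text
t 6.9 p [0.4617 0.2172 0.1394] F [ 0.1446  0.846  -0.4353] M [ 0.1095 -0.0599 -0.0169] op 0.0214
axisdown err [-0.0012 -0.0004 -1.    ] yaw y 94.43608698052053
units tool xyz [ 0.0124 -3.5218  2.2066]
```

View pics/a3.png

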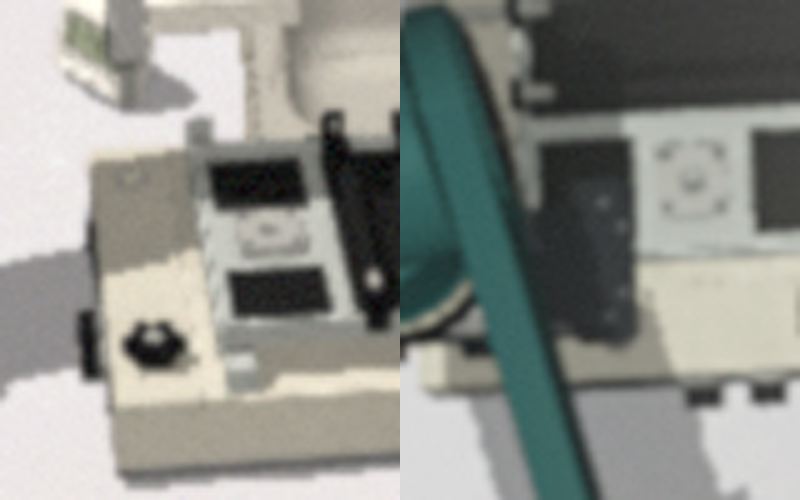

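The pin is out of the socket (empty hole at side px (271,185)), held upright, opening 21.4 mm. Now I'll carry it over the bushing.

>>> step_arm --steps '[[[0,-0.15,0.1,0,0,0,-0.8],[0,-0.3,0.2,0,0,0,-0.8],[0,-0.45,0.3,0,0,0,-0.8],[0,-0.5,0.3,0,0,0,-0.8],[0,-0.5,0.3,0,0,0,-0.8],[0,-0.5,0.3,0,0,0,-0.8],[0,-0.45,0.3,0,0,0,-0.8],[0,-0.35,0.25,0,0,0,-0.8],[0,-0.2,0.1,0,0,0,-0.8],[0,-0.1,0.05,0,0,0,-0.8],[0,0,0,0,0,0,-0.8],[0,0,0,0,0,0,-0.8],[0,0,0,0,0,0,-0.8],[0,0,0,0,0,0,-0.8],[0,0,0,0,0,0,-0.8]]]'

```text
t: 8.25
tool_pos: [0.5358, 0.1184, 0.1402]
eef_rot: [[0.0, -0.078, 0.997], [0.0, 0.997, 0.078], [-1.0, 0.0, 0.0]]
ft_force: [-0.4, 0.4, -0.9]
opening: 0.0217
```

```bash
python3 go.py .5360 .1174 .130; python3 look.py a4
```

```text
t 8.25 p [0.5358 0.1184 0.1402] F [-0.4332  0.4157 -0.8579] M [ 0.054   0.0201 -0.0103] op 0.0217
axisdown err [ 0.0001  0.0003 -1.    ] yaw y 94.49039945563807
units tool xyz [ 0.3398 -0.0328  0.0052]
```

View pics/a4.png

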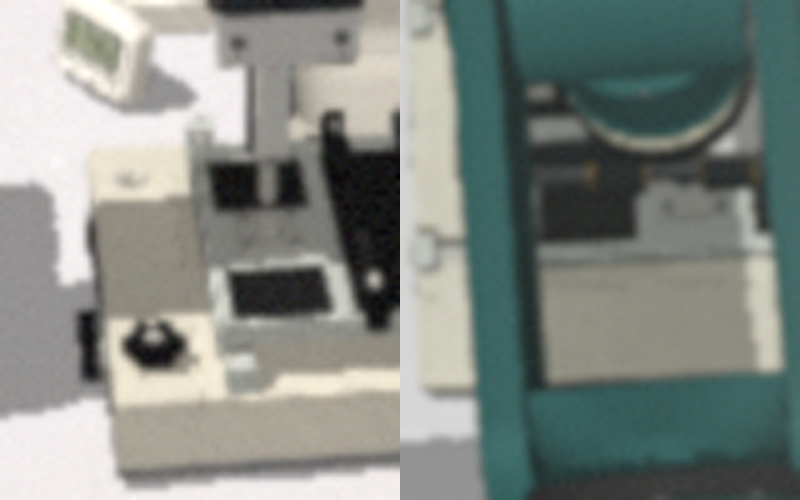

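The shank (crop x 267) is in line with the bushing bore (crop x 267). I'll descend slowly until the tip is just in the mouth.

>>> step_arm --steps '[[[0.1,-0.03,0,0,0,0,-0.8],[0.1,0,0,0,0,0,-0.8],[0.1,0,0,0,0,0,-0.8],[0.1,0,0,0,0,0,-0.8],[0.06,0,0,0,0,0,-0.8],[0.05,0,0,0,0,0,-0.8],[0.05,0,0,0,0,0,-0.8],[0.04,0,0,0,0,0,-0.8],[0,0,0,0,0,0,-0.8],[0,0,0,0,0,0,-0.8],[0,0,0,0,0,0,-0.8]]]'

```text
t: 9.27
tool_pos: [0.5362, 0.1169, 0.1223]
eef_rot: [[0.0, -0.077, 0.997], [0.0, 0.997, 0.077], [-1.0, 0.0, 0.0]]
ft_force: [-0.1, 0.5, -0.8]
opening: 0.0217
```

```bash
python3 go.py .5360 .1174 .118; python3 look.py a5
```

```text
t 9.2667 p [0.5362 0.1169 0.1223] F [-0.0535  0.5197 -0.8033] M [ 0.018   0.0278 -0.0765] op 0.0217
axisdown err [ 0.0003  0.0001 -1.    ] yaw y 94.43448695011509
units tool xyz [ 0.1417  0.017  -0.0065]
```

View pics/a5.png

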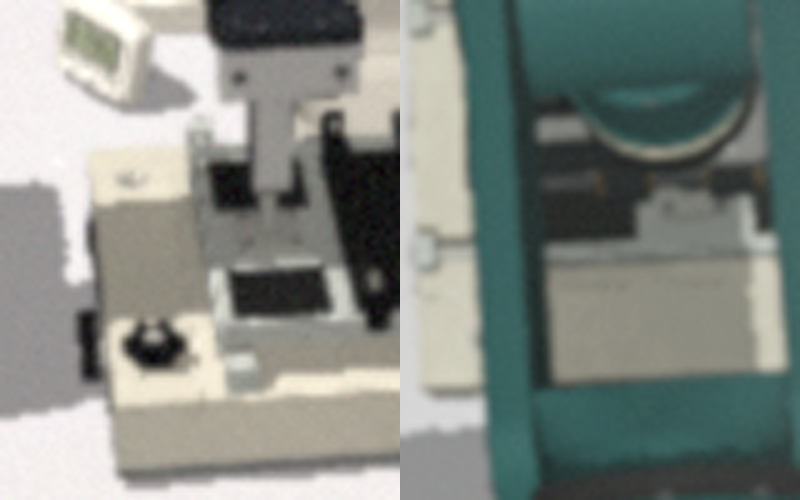

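>>> step_arm --steps '[[[0.04,0,0,0,0,0,-0.8],[0.04,0,0,0,0,0,-0.8],[0.04,0,0,0,0,0,-0.8],[0,0,0,0,0,0,-0.8],[0,0,0,0,0,0,-0.8]]]'

```text
t: 9.78
tool_pos: [0.5365, 0.1171, 0.1185]
eef_rot: [[0.001, -0.077, 0.997], [0.001, 0.997, 0.077], [-1.0, 0.001, 0.001]]
ft_force: [1.9, 1.2, -1.2]
opening: 0.0216
```

```bash
python3 go.py .5360 .1174 .1085
```

```text
t 9.7833 p [0.5365 0.1171 0.1185] F [ 1.8709  1.16   -1.24  ] M [ 0.2418 -0.3705  0.0068] op 0.0216
axisdown err [ 0.0009  0.0006 -1.    ] yaw y 94.43769040373654
units tool xyz [ 0.3329  0.0109 -0.0169]
```

>>> step_arm --steps '[[[0,0.02,0.02,0,0,0,-0.8],[0.03,0,0,0,0,0,-0.8],[0.03,0,0,0,0,0,-0.8],[0.03,0,0,0,0,0,-0.8],[0,0,0,0,0,0,-0.8],[0,0,0,0,0,0,-0.8]]]'

```text
t: 10.28
tool_pos: [0.5367, 0.1175, 0.1157]
eef_rot: [[0.0, -0.077, 0.997], [-0.0, 0.997, 0.077], [-1.0, -0.0, 0.0]]
ft_force: [1.0, -0.1, -0.6]
opening: 0.0217
```

```bash
python3 go.py .5360 .1174 .1085
```

```text
t 10.2833 p [0.5367 0.1175 0.1157] F [ 0.962  -0.1296 -0.5599] M [ 0.084  -0.1588 -0.017 ] op 0.0217
axisdown err [ 0.0001 -0.     -1.    ] yaw y 94.42934391322255
units tool xyz [ 0.2402  0.     -0.0239]
```

>>> step_arm --steps '[[[0.03,0,0.01,0,0,0,-0.8],[0.03,0,0,0,0,0,-0.8],[0.03,0,0,0,0,0,-0.8],[0.03,0,0,0,0,0,-0.8],[0.03,0,0,0,0,0,-0.8],[0.03,0,0,0,0,0,-0.8],[0,0,0,0,0,0,-0.8],[0,0,0,0,0,0,-0.8]]]'

```text
t: 10.95
tool_pos: [0.5368, 0.1175, 0.11]
eef_rot: [[-0.0, -0.077, 0.997], [0.0, 0.997, 0.077], [-1.0, 0.0, -0.0]]
ft_force: [-0.3, -0.7, -1.1]
opening: 0.0213
```

```bash
python3 go.py .5360 .1174 .1082
```

```text
t 10.95 p [0.5368 0.1175 0.11  ] F [-0.3423 -0.7087 -1.132 ] M [ 0.0155 -0.0671 -0.0166] op 0.0213
axisdown err [-0.0005  0.     -1.    ] yaw y 94.43514821809079
units tool xyz [ 0.0608 -0.0021 -0.0279]
```

>>> step_arm --steps '[[[0.02,0,0,0,0,0,-0.8],[0.02,0,0,0,0,0,-0.8],[0.02,0,0,0,0,0,-0.8],[0,0,0,0,0,0,-0.8],[0,0,0,0,0,0,-0.8]]]'

```text
t: 11.37
tool_pos: [0.5369, 0.1176, 0.1084]
eef_rot: [[-0.0, -0.077, 0.997], [0.0, 0.997, 0.077], [-1.0, 0.0, -0.0]]
ft_force: [-0.4, -0.0, -0.7]
opening: 0.0214
```

```bash
python3 go.py .5360 .1174 .1082
```

```text
t 11.3667 p [0.5369 0.1176 0.1084] F [-0.4307 -0.0223 -0.6914] M [-0.      0.0028  0.02  ] op 0.0214
axisdown err [-0.0003  0.0001 -1.    ] yaw y 94.43570866787508
units tool xyz [ 0.0073 -0.003  -0.0298]
```

>>> step_arm --steps '[[[0.02,0,0,0,0,0,-0.8],[0.02,0,0,0,0,0,-0.8],[0,0,0,0,0,0,-0.8],[0,0,0,0,0,0,-0.8]]]'

```text
t: 11.7
tool_pos: [0.5371, 0.1176, 0.108]
eef_rot: [[0.001, -0.077, 0.997], [0.0, 0.997, 0.077], [-1.0, 0.0, 0.001]]
ft_force: [-1.0, -0.4, 3.6]
opening: 0.0211
```

```bash
python3 go.py .5360 .1174 .1082; python3 look.py a6
```

```text
t 11.7 p [0.5371 0.1176 0.108 ] F [-0.9911 -0.3544  3.5815] M [-0.0149  0.3216  0.0158] op 0.0211
axisdown err [ 0.0006  0.0001 -1.    ] yaw y 94.43606272196033
units tool xyz [-0.0067 -0.0032 -0.0367]
```

View pics/a6.png

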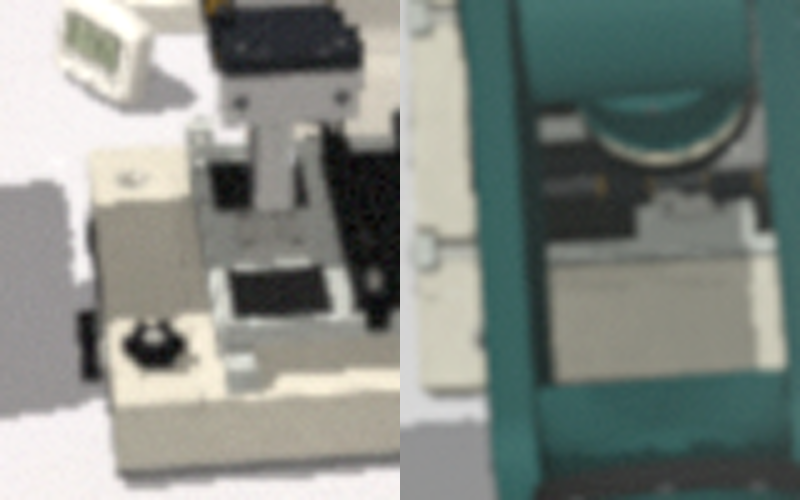

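Contact is at tip z about 73 mm, as expected for the bar, with about 4 N. I'll start sliding left in small steps and watch Fz.

>>> step_arm --steps '[[[0,0.03,-0.02,0,0,0,-0.8],[0,0.04,0,0,0,0,-0.8],[0,0.05,0,0,0,0,-0.8],[0,0.05,0,0,0,0,-0.8],[0,0.05,0,0,0,0,-0.8],[0,0.04,0,0,0,0,-0.8],[0,0,0,0,0,0,-0.8]]]'

```text
t: 12.38
tool_pos: [0.5363, 0.1252, 0.1079]
eef_rot: [[0.002, -0.077, 0.997], [-0.0, 0.997, 0.077], [-1.0, -0.001, 0.002]]
ft_force: [0.9, -2.6, 4.6]
opening: 0.021
```

```bash
cat >> go.py <<'E'
d=p-np.array([.469,.1332,0]);Y=np.array([-.077,.997,0]);X=np.array([.997,.077,0])
print("platform est",d@Y,"x",d@X,"Fy,Fx shaker",np.array(s["ft_force"])@Y,np.array(s["ft_force"])@X)
E
python3 go.py; python3 look.py a7
```

```text
t 12.3833 p [0.5363 0.1252 0.1079] F [ 0.8773 -2.5578  4.6151] M [-0.7946 -0.0256  0.0281] op 0.021
axisdown err [ 0.0016 -0.0004 -1.    ] yaw y 94.43475663756422
platform est -0.013137599079148448 x 0.06652093460603951 Fy,Fx shaker -2.617637698675109 0.6777075505966172
```

View pics/a7.png

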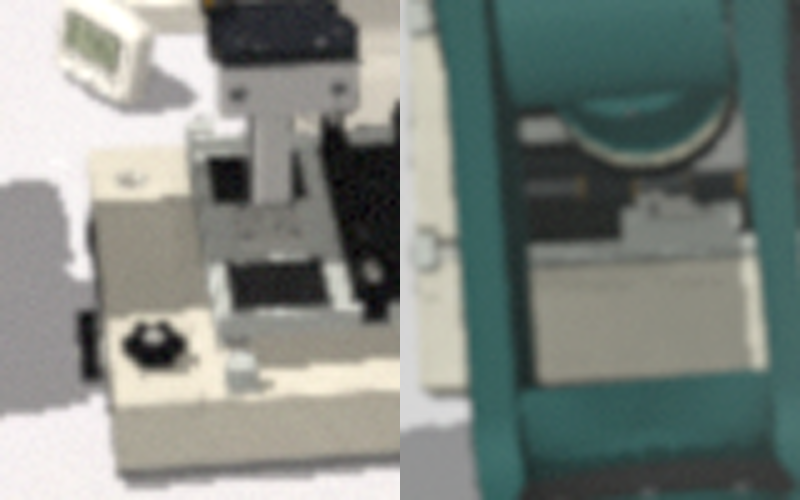

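The platform follows the pin. I'll continue in 2 mm steps.

>>> step_arm --steps '[[[0,0.035,0,0,0,0,-0.8],[0,0.035,0,0,0,0,-0.8],[0,0,0,0,0,0,-0.8]]]'

```text
t: 12.73
tool_pos: [0.5362, 0.1273, 0.1079]
eef_rot: [[0.002, -0.077, 0.997], [-0.0, 0.997, 0.077], [-1.0, -0.001, 0.002]]
ft_force: [-0.1, -3.4, 6.0]
opening: 0.0214
```

>>> step_arm --steps '[[[0,0.035,0,0,0,0,-0.8],[0,0.035,0,0,0,0,-0.8],[0,0,0,0,0,0,-0.8]]]'

```text
t: 12.98
tool_pos: [0.536, 0.1293, 0.1079]
eef_rot: [[0.002, -0.077, 0.997], [-0.0, 0.997, 0.077], [-1.0, -0.001, 0.002]]
ft_force: [-0.1, -3.6, 4.9]
opening: 0.0215
```

>>> step_arm --steps '[[[-0.008,0.035,0,0,0,0,-0.8],[0,0.035,0,0,0,0,-0.8],[0,0,0,0,0,0,-0.8]]]'

```text
t: 13.23
tool_pos: [0.5358, 0.1317, 0.1079]
eef_rot: [[0.001, -0.077, 0.997], [0.0, 0.997, 0.077], [-1.0, 0.0, 0.001]]
ft_force: [1.1, -3.0, 4.5]
opening: 0.0217
```

>>> step_arm --steps '[[[0,0.035,0,0,0,0,-0.8],[0,0.035,0,0,0,0,-0.8],[0,0,0,0,0,0,-0.8]]]'

```text
t: 13.48
tool_pos: [0.5355, 0.1339, 0.1079]
eef_rot: [[0.001, -0.077, 0.997], [0.0, 0.997, 0.077], [-1.0, 0.0, 0.001]]
ft_force: [2.3, -3.9, 5.8]
opening: 0.0215
```

>>> step_arm --steps '[[[0,0.035,0.02,0,0,0,-0.8],[0,0.035,0,0,0,0,-0.8],[0,0,0,0,0,0,-0.8]]]'

```text
t: 13.73
tool_pos: [0.5356, 0.1359, 0.1079]
eef_rot: [[0.0, -0.077, 0.997], [-0.0, 0.997, 0.077], [-1.0, -0.0, 0.0]]
ft_force: [0.5, -3.1, 6.0]
opening: 0.0214
```

>>> step_arm --steps '[[[-0.008,0.035,0,0,0,0,-0.8],[0,0.035,0,0,0,0,-0.8],[0,0,0,0,0,0,-0.8]]]'

```text
t: 13.98
tool_pos: [0.5354, 0.1382, 0.1079]
eef_rot: [[-0.0, -0.077, 0.997], [0.0, 0.997, 0.077], [-1.0, 0.0, -0.0]]
ft_force: [-0.1, -4.6, 5.8]
opening: 0.0211
```

>>> step_arm --steps '[[[-0.005,0.035,0,0,0,0,-0.8],[0,0.035,0,0,0,0,-0.8],[0,0,0,0,0,0,-0.8]]]'

```text
t: 14.23
tool_pos: [0.5352, 0.1404, 0.108]
eef_rot: [[-0.0, -0.078, 0.997], [0.001, 0.997, 0.078], [-1.0, 0.001, -0.0]]
ft_force: [0.6, -3.7, 5.7]
opening: 0.0214
```

>>> step_arm --steps '[[[0,0.035,0,0,0,0,-0.8],[0,0.035,0,0,0,0,-0.8],[0,0,0,0,0,0,-0.8]]]'

```text
t: 14.48
tool_pos: [0.535, 0.1424, 0.1079]
eef_rot: [[-0.0, -0.078, 0.997], [0.0, 0.997, 0.078], [-1.0, 0.0, -0.0]]
ft_force: [1.0, -3.5, 4.0]
opening: 0.0212
```

>>> step_arm --steps '[[[0,0.035,0.005,0,0,0,-0.8],[0,0.035,0,0,0,0,-0.8],[0,0,0,0,0,0,-0.8]]]'

```text
t: 14.73
tool_pos: [0.5349, 0.1445, 0.1079]
eef_rot: [[-0.0, -0.077, 0.997], [0.0, 0.997, 0.077], [-1.0, 0.0, -0.0]]
ft_force: [0.4, -3.1, 4.3]
opening: 0.0215
```

>>> step_arm --steps '[[[0,0.035,0.005,0,0,0,-0.8],[0,0.035,0,0,0,0,-0.8],[0,0,0,0,0,0,-0.8]]]'

```text
t: 14.98
tool_pos: [0.5348, 0.1466, 0.1079]
eef_rot: [[-0.0, -0.078, 0.997], [0.0, 0.997, 0.078], [-1.0, 0.0, -0.0]]
ft_force: [-1.1, -3.9, 4.2]
opening: 0.0215
```

>>> step_arm --steps '[[[0,0.035,0,0,0,0,-0.8],[0,0.035,0,0,0,0,-0.8],[0,0,0,0,0,0,-0.8]]]'

```text
t: 15.23
tool_pos: [0.5347, 0.1487, 0.1079]
eef_rot: [[-0.0, -0.077, 0.997], [0.001, 0.997, 0.077], [-1.0, 0.001, -0.0]]
ft_force: [-0.2, -3.0, 3.5]
opening: 0.021
```

>>> step_arm --steps '[[[0,0.035,0,0,0,0,-0.8],[0,0.035,0,0,0,0,-0.8],[0,0,0,0,0,0,-0.8]]]'

```text
t: 15.48
tool_pos: [0.5345, 0.1512, 0.1078]
eef_rot: [[-0.0, -0.078, 0.997], [0.001, 0.997, 0.078], [-1.0, 0.001, -0.0]]
ft_force: [0.8, -2.6, 3.7]
opening: 0.0218
```

>>> step_arm --steps '[[[0,0.035,0,0,0,0,-0.8],[0,0.035,0,0,0,0,-0.8],[0,0,0,0,0,0,-0.8]]]'

```text
t: 15.73
tool_pos: [0.5343, 0.1534, 0.1074]
eef_rot: [[-0.001, -0.078, 0.997], [0.002, 0.997, 0.078], [-1.0, 0.002, -0.001]]
ft_force: [0.3, -0.5, 0.2]
opening: 0.0214
```

>>> step_arm --steps '[[[0,0,0,0,0,0,-0.8],[0,0,0,0,0,0,-0.8]]]'

```text
t: 15.9
tool_pos: [0.5342, 0.1533, 0.1074]
eef_rot: [[-0.001, -0.078, 0.997], [0.001, 0.997, 0.078], [-1.0, 0.001, -0.001]]
ft_force: [0.7, 1.0, 0.2]
opening: 0.0213
```

```bash
python3 go.py
```

```text
t 15.9 p [0.5342 0.1533 0.1074] F [0.6596 0.966  0.1618] M [ 0.1286 -0.095   0.0055] op 0.0213
axisdown err [-0.0009  0.0014 -1.    ] yaw y 94.45832947037869
platform est 0.015040860429990371 x 0.06658808687768586 Fy,Fx shaker 0.9123459973478107 0.7320068156326823
```

Fz fell from 3.7 to 0.2 and z dropped, so the tip is over the near edge of the hole. I'll go about 2 mm further left and then ease it down.

>>> step_arm --steps '[[[0,0.035,0,0,0,0,-0.8],[0.015,0.035,0,0,0,0,-0.8],[0.02,0,0,0,0,0,-0.8],[0.02,0,0,0,0,0,-0.8],[0,0,0,0,0,0,-0.8],[0,0,0,0,0,0,-0.8]]]'

```text
t: 16.4
tool_pos: [0.5343, 0.1547, 0.1062]
eef_rot: [[-0.0, -0.077, 0.997], [0.0, 0.997, 0.077], [-1.0, 0.0, -0.0]]
ft_force: [-0.4, -1.1, -0.0]
opening: 0.0215
```

```bash
python3 go.py
```

```text
t 16.4 p [0.5343 0.1547 0.1062] F [-0.4328 -1.1311 -0.0362] M [-0.1224  0.0165 -0.0415] op 0.0215
axisdown err [-0.0004  0.0002 -1.    ] yaw y 94.435008314916
platform est 0.01643956813518505 x 0.06671576786996641 Fy,Fx shaker -1.0943355661926688 -0.5186092373125163
```

Going in freely; continue.

>>> step_arm --steps '[[[0.03,0,0,0,0,0,-0.8],[0.03,0,0,0,0,0,-0.8],[0.03,0,0,0,0,0,-0.8],[0,0,0,0,0,0,-0.8],[0,0,0,0,0,0,-0.8]]]'

```text
t: 16.82
tool_pos: [0.5342, 0.1547, 0.1033]
eef_rot: [[-0.0, -0.077, 0.997], [0.0, 0.997, 0.077], [-1.0, 0.0, -0.0]]
ft_force: [-0.1, -0.6, -0.6]
opening: 0.0211
```

```bash
python3 go.py
```

```text
t 16.8167 p [0.5342 0.1547 0.1033] F [-0.1149 -0.5815 -0.6369] M [-0.0969 -0.0119 -0.0054] op 0.0211
axisdown err [-0.0005  0.0001 -1.    ] yaw y 94.4389276186319
platform est 0.016413730057563275 x 0.06669881984200685 Fy,Fx shaker -0.5709194882569801 -0.15932490583523554
```

>>> step_arm --steps '[[[0.04,0,0,0,0,0,-0.8],[0.04,0,0,0,0,0,-0.8],[0.04,0,0,0,0,0,-0.8],[0.04,0,0,0,0,0,-0.8],[0,0,0,0,0,0,-0.8],[0,0,0,0,0,0,-0.8]]]'

```text
t: 17.32
tool_pos: [0.5343, 0.1547, 0.0985]
eef_rot: [[-0.0, -0.077, 0.997], [0.0, 0.997, 0.077], [-1.0, 0.0, -0.0]]
ft_force: [-0.1, 0.2, -1.0]
opening: 0.0213
```

```bash
python3 go.py
```

```text
t 17.3167 p [0.5343 0.1547 0.0985] F [-0.143   0.177  -1.0216] M [ 0.0231  0.0518 -0.0078] op 0.0213
axisdown err [-0.0004  0.0002 -1.    ] yaw y 94.43393375936606
platform est 0.01644092420934985 x 0.06674950563700295 Fy,Fx shaker 0.18743487196278574 -0.12893684249429013
```

>>> step_arm --steps '[[[0.04,0,0,0,0,0,-0.8],[0.04,0,0,0,0,0,-0.8],[0.03,0,0,0,0,0,-0.8],[0.03,0,0,0,0,0,-0.8],[0.02,0,0,0,0,0,-0.8],[0,0,0,0,0,0,-0.8],[0,0,0,0,0,0,-0.8]]]'

```text
t: 17.9
tool_pos: [0.5344, 0.1548, 0.0941]
eef_rot: [[-0.0, -0.077, 0.997], [0.0, 0.997, 0.077], [-1.0, 0.0, 0.0]]
ft_force: [-0.8, 0.4, 1.6]
opening: 0.0213
```

```bash
python3 go.py
```

```text
t 17.9 p [0.5344 0.1548 0.0941] F [-0.7786  0.3575  1.6163] M [ 0.0624  0.2039 -0.0556] op 0.0213
axisdown err [-0.      0.0003 -1.    ] yaw y 94.43486399814313
platform est 0.016468738027000263 x 0.06682752067110226 Fy,Fx shaker 0.4163428030986008 -0.7487764307123174
```

>>> step_arm --steps '[[[0.025,0,0,0,0,0,-0.8],[0.02,0,0,0,0,0,-0.8],[0,0,0,0,0,0,-0.8],[0,0,0,0,0,0,-0.8],[0,0,0,0,0,0,-0.8]]]'

```text
t: 18.32
tool_pos: [0.5344, 0.1548, 0.0941]
eef_rot: [[0.001, -0.077, 0.997], [0.0, 0.997, 0.077], [-1.0, 0.0, 0.001]]
ft_force: [-3.1, -0.2, 5.1]
opening: 0.0214
```

```bash
python3 go.py
```

```text
t 18.3167 p [0.5344 0.1548 0.0941] F [-3.0834 -0.2236  5.0938] M [-0.0323  0.6314 -0.0029] op 0.0214
axisdown err [ 0.0007  0.0004 -1.    ] yaw y 94.43905687015113
platform est 0.016485477256342577 x 0.06689220841544509 Fy,Fx shaker 0.014530815350124609 -3.091388416520905
```

Seated on the block at z 0.0941, as predicted, and it holds at 5 N. I'll take the pressure off, open and lift straight up.

>>> step_arm --steps '[[[-0.04,0,-0.02,0,0,0,-0.8],[0,0,0,0,0,0,-0.4],[0,0,0,0,0,0,-0.2],[0,0,0,0,0,0,0],[0,0,0,0,0,0,0.05],[0,0,0,0,0,0,0.05],[0,0,0,0,0,0,0.05]]]'

```text
t: 18.9
tool_pos: [0.5338, 0.1546, 0.0938]
eef_rot: [[-0.0, -0.077, 0.997], [-0.0, 0.997, 0.077], [-1.0, -0.0, -0.0]]
ft_force: [0.8, 0.5, -1.1]
opening: 0.049
```

```bash
python3 go.py
```

```text
t 18.9 p [0.5338 0.1546 0.0938] F [ 0.8335  0.514  -1.0993] M [ 0.1058 -0.0108  0.0279] op 0.049
axisdown err [-0.0001 -0.     -1.    ] yaw y 94.42975961479152
platform est 0.016309438202224736 x 0.06629693002595581 Fy,Fx shaker 0.4482905198319086 0.8705586721471691
```

>>> step_arm --steps '[[[-0.1,0,0,0,0,0,0.05],[-0.2,0,0,0,0,0,0.05],[-0.3,0,0,0,0,0,0.05],[-0.5,0,0,0,0,0,0.05],[-0.7,0,0,0,0,0,0.05],[-0.8,0,0,0,0,0,0.05],[-0.8,0,0,0,0,0,0.05],[-0.5,0.5,0,0,0,0,0.05],[0,0.8,-0.4,0,0,0,0.05],[0,0.8,-0.6,0,0,0,0.05],[0,0.8,-0.6,0,0,0,0.05],[0,0.8,-0.6,0,0,0,0.05],[0,0.8,-0.6,0,0,0,0.05],[0,0.8,-0.5,0,0,0,0.05],[0,0.8,-0.4,0,0,0,0.05],[0,0.8,-0.2,0,0,0,0.05],[0,0.5,0,0,0,0,0.05],[0,0,0,0,0,0,0.05],[0,0,0,0,0,0,0.05],[0,0,0,0,0,0,0.05]]]'

```text
t: 20.57
tool_pos: [0.4007, 0.3661, 0.2111]
eef_rot: [[0.0, -0.076, 0.997], [-0.001, 0.997, 0.076], [-1.0, -0.001, 0.0]]
ft_force: [-0.1, -0.2, -0.4]
opening: 0.0492
```

```bash
python3 go.py; python3 look.py a9; python3 - <<'E'
import cv2
a=cv2.imread('pics/a9_traw.png');cv2.imwrite('pics/a9t.png',a)
E
```

```text
t 20.5667 p [0.4007 0.3661 0.2111] F [-0.0814 -0.2298 -0.4186] M [0.0185 0.0388 0.0167] op 0.0492
axisdown err [ 0.0004 -0.0007 -1.    ] yaw y 94.38139902459491
platform est 0.2374854865565689 x -0.0501798164819094 Fy,Fx shaker -0.22282048902800874 -0.09882839082954317
```

View pics/a9.png

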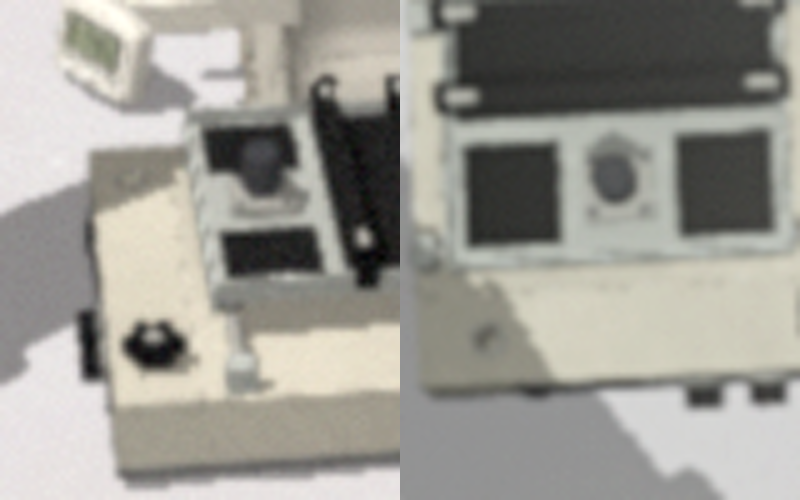

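View pics/a9_sraw.png

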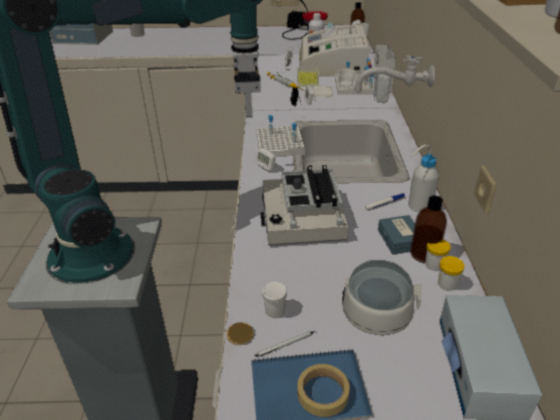

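The picture shows the knob sitting on the bushing block (side crop (262,168), top crop (613,178)). The platform has shifted left and the left socket is empty. The screw, timer, cup and dish are where they were, and the arm is clear.

```bash
python3 - <<'E'
from h import *
print(workorder.hand_in())
E
```

```text
the job is handed in; nothing more can be done
None
```

The shaker platform is coupled to its drive again and the job is handed in, with about 21 s of the 50 s used.

- **Insertion:** I took the pin out of the left park socket and put it down through the bushing. Its tip touched the bar at about z 73 mm, as expected.
- **Slide:** I slid pin and platform left with about 4 to 6 N of downward force and 2.5 to 4.5 N sideways. The tip found the hole at platform position about +0.015 to +0.0165, where the downward force fell from 3.7 to 0.2 N.
- **Pushed home:** The pin went in freely. It stopped at the predicted seated height (tip at about 59 mm) and held there under 5 N. I then took the pressure off, let go and moved the arm away.

In the final pictures the knob sits on the bushing block, the platform is to the left and the left socket is empty. The screw, timer, cup and dish look unmoved, and the arm is clear with no contact force.

One measurement disagreed: the bore was about 0.8 mm further forward in x than the cameras showed. I corrected for it from the side force, which reached about 2 N during insertion. Side force peaked at about 3 N as I pressed the pin home. Nothing else failed or disagreed.

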